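Raise the culture hood's sash to its mark

ROBOT

A 6-joint arm with a two-finger parallel gripper is mounted at the origin on the work surface. World frame = base frame: x ahead of the robot, y to its left, z up, the work surface at z = 0. Lengths are in m, angles in degrees, forces in N, time in s.
With the tool pointing down it reaches from about 0.25 to 0.725 m from the base axis. Payload 4 kg.
Tool frame: the origin (TCP) lies midway between the tips of the shut fingers; the grasp point (between the pads) lies 19 mm behind it (grip_depth is the distance from the TCP to the grasp point, in m); z points along the fingers, y is the line along which they close (so a half turn about z gives the same grasp; the last joint's range is limited). The gripper opens to 85 mm and grips with 20 to 120 N. Pads are 22 mm wide; open, the fingers measure 114 mm over their backs; the gripper's body (76 mm by 85 mm) begins 54 mm behind the grasp point. The pads swing forward as they close: fully open they stand 13 mm farther back than shut.
Start: joints at [72.766, 13.785, 0.286, 76.501, 0, 90], TCP at [0.148, 0.478, 0.231] pointing down, gripper open.
Joint ranges: [-155.79, 155.79], [-60.16, 107.12], [-62.33, 73.08], [-114, 123.19], [-81.49, 82.49], [-180, 180]. Speed limits (degrees/s): [159.86, 159.86, 180, 180, 180, 180].

INTERFACE

Orientations are given as [roll, pitch, yaw] about the fixed x, y, z axes, in that order (R = Rz(yaw) Ry(pitch) Rx(roll)).
In Python, from bench import read_state, camera, get_calibration, finish_job, grip_depth gives the robot as it stands.
- The arm moves only by the tool apply_moves, never from a script. Its argument "targets" is one flat list of numbers, 7 for each row, row after row: the turn, a rotation vector about the tool's x, y, z in rad, then the shift along the tool's x, y, z in cm, then the opening, from 0 (shut) to 1 (fully open). A call has 1 to 5 rows; each row shifts and turns the commanded pose from where the row before left it, along the tool's axes as they then stand; what a row does not reach is not made up. A row lasts 1/10 s, in which the tool goes at most 50 mm and 8.59 degrees, less where a joint would pass 70% of its speed; a pose out of reach is approached as far as the arm can. A call with a gripper value outside its range is refused whole. The fingers move at their own pace and stop on an object; "force" is the grip in N (left out, the last holds). Time passes only in rows, so rows that do not move let the fingers close. It gives the time, the measured TCP pose, the force, the opening and the grip force at its end, in the units of the state.
- read_state(): the state, without advancing time (a new reading comes with each control period).
- camera(name): name is "scene" or "top"; returns (picture, depth): 480x640x3 uint8, blue, green, red; 480x640 float32, m along the optical axis (not along the pixel's ray), 0 where there is no reading.
- get_calibration(name): a dict with "vertical_fov" (degrees; the focal length in pixels is half the picture's height over the tangent of half this angle, whatever the lens; pixels are square), "cx", "cy" (the principal point, pixels), "R" (3x3) and "t" (3): a world point X has camera coordinates R X + t. Camera axes: x right, y down, z forward; pixel columns grow to the right and rows downward; lengths in m; the calibration is good to about 2 mm. A picture is of the moment at which its call begins. get_calibration takes no time and is no camera call.
- finish_job(): hands the job in; it is judged then, once.
The state is a dict: "t": time; "qpos": joint angles; "qvel": joint speeds; "effort": joint torques, N m; "ee_pos": TCP position; "eef_rot": TCP orientation; "contact_force": force on the tool from outside, world axes, zero at the start; "wrist_torque": the same for the moment, N m; "grip_width": finger opening in m; "finger_force": force on a finger pad.
Only numpy, scipy, OpenCV 4.12 (cv2) and the standard library are available. Lean on these libraries where they do the work, as an engineer would, in place of code of your own. Each camera call takes 0.05 s, during which the arm holds its last target. There are 200 camera calls.

TASK

Push the hood's counterweighted sliding window gently up its slope, with the fingers beneath its yellow-bottomed lip, until the red pointer on its edge stands within the green mark on the side rail, and leave it there. Push only: do not pinch the lip, and do not move the mould, the jar, the bottle or the green mark.

Things in the scene. Friction and masses are not known exactly. Their poses are not given: they have to be found in the camera images.
- hood: Benchtop culture hood, a metal frame fixed to the table, 320 deep, 460 wide, 380 high, clear sides, open back. Origin: centre of its underside; x points from its sloping front to its back, y to its left rail (with the green mark), z up. The front slopes at 45 degrees, rising towards the back; rails 34 wide (centres at y = +-197) carry the sash. A sill (top at z = 60) lies under the sash.
- sash (a joint): Travel of the clear sliding window (the sash) up its 45 degree slope, m: 0 = fully down, 0.18 = fully up. It weighs about 0.7 kg but is balanced by weights in the posts and stays wherever it is left; about 3 N along the slope moves it either way, a little more or less from case to case. It starts 0 to 0.03 up.
- lip_edge (a point): Middle of the lower outer edge of the sash's lip: a bar 300 long (along the hood's y), 14 thick, at the window's lower end, standing 40 out of it at right angles. Push its yellow lower half (7 thick), on the side that looks down the slope; the upper half is black; pressing both at once is pinching. Axes: x up the slope, y the hood's y, z out of the window. In front of and below it is free air.
- pointer (a point): Outer tip of the red pointer, a thin red bar 4 x 36 on the left edge of the sash, at right angles to the slope's direction. Moves with the sash; it lies 67 farther up the slope than lip_edge. Axes as for lip_edge.
- height_mark (a joint): Where the green mark is clamped on the left rail, m: the pointer is at the middle of the mark when the sash's travel equals this value (0.06 to 0.165). Not to be moved.
- mark_center (a point): Middle of the green mark, a clip 16 long in the direction of the slope, 22 wide, 6 high, on the left rail beside the sash. Axes as for lip_edge, so x is along the slope.
- mould: White open plastic cheese mould, 84 across at the rim, 85 high, standing loose on the table near the hood. Origin: centre of its underside.
- jar: Glass jar with a white lid, 66 across, 85 high, standing loose near the hood. Origin: centre of its underside.
- rennet: White bottle with a blue cap, 50 across, 100 high, standing loose near the hood. Origin: centre of its underside.
There are look-alikes about, which are no part of the job. What is shaped like the mould but blue or pink is not meant.

How it is judged:
By the outcome, as a careful person would: the job done as asked, in the order asked, and still so for the second after the job is handed in, with the robot touching nothing.
It also fails if it takes over 42 s, if anything falls off the work surface, if the arm or the gripper's body presses on something with over 40 N, if the wrist force passes 120 N, or if a joint passes its speed limit or range.

## Working session

There is one attempt and no reset: what is moved stays moved. The work goes in short steps, Python scripts to look and compute and a tool call to move; the robot and the scene stay as the last step left them, time stands still between calls to the robot, and variables do not carry over. Pictures are saved under pics/ and viewed, at most 10 in all, crops included, and the job is handed in when it is done.

Besides the shell and the picture viewer there is one more tool, called after ">>>" as name(argument=value, ...), one argument or row to a line, values as JSON. apply_moves: Moves the arm, as the interface text tells. Its arguments: {"type":"object","properties":{"targets":{"type":"array","items":{"type":"number"}},"force":{"type":"number"}},"required":["targets"]}

```bash
mkdir -p pics; cat > h.py <<'E'
import numpy as np,cv2
from bench import *
def look(n):
    im,d=camera(n);c=get_calibration(n);f=240/np.tan(np.radians(c["vertical_fov"]/2))
    v,u=np.mgrid[:480,:640]
    P=np.stack([(u-c["cx"])/f*d,(v-c["cy"])/f*d,d],-1)
    W=(P-np.array(c["t"]))@np.array(c["R"]); W[d<=0]=np.nan
    return im,d,W
def proj(n,X):
    c=get_calibration(n);f=240/np.tan(np.radians(c["vertical_fov"]/2))
    p=np.asarray(X)@np.array(c["R"]).T+c["t"]
    return np.c_[p[...,0]/p[...,2]*f+c["cx"],p[...,1]/p[...,2]*f+c["cy"]]
E
python3 - <<'E'
from h import *
for n in("scene","top"):
    im,d,W=look(n);cv2.imwrite(f"pics/{n}0.png",im);np.savez(f"{n}0.npz",im=im,W=W)
    c=get_calibration(n);print(n,c["vertical_fov"],(-np.array(c["R"]).T@c["t"]).round(3))
s=read_state();print(s["ee_pos"],s["eef_rot"],s["t"])
E
```

```text
scene 43.7522662915887 [0.796 0.837 1.167]
top 47.663014166322746 [0.386 0.011 1.327]
[0.14797983 0.47699564 0.23048461] [-1.79887572e+02 -1.08348732e-04  1.62762656e+02] 0.1
```

View pics/scene0.png

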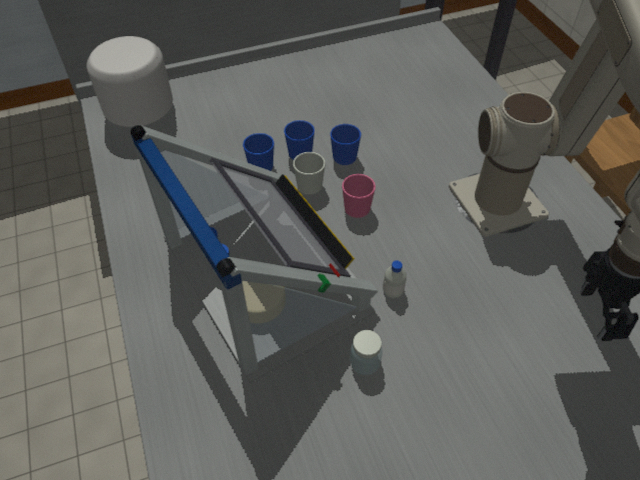

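View pics/top0.png

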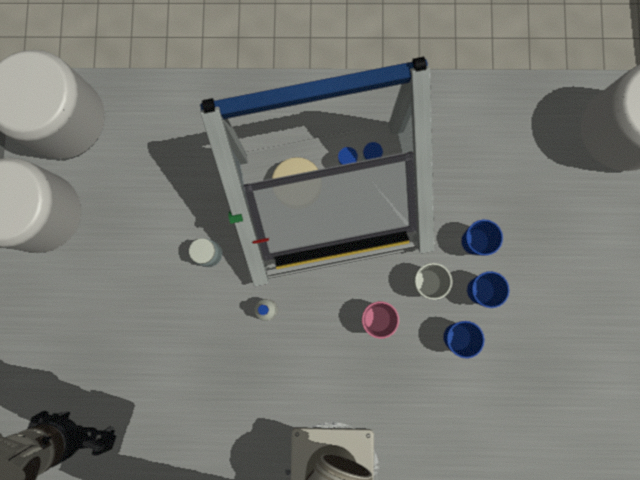

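The scene view shows the hood with its lip at about (315,220), the red pointer at (335,270) and the green mark at (325,282). The top view shows the red pointer at (261,240), the green mark at (236,218) and the yellow lip edge from (278,268) to (410,244). The bottle is at (265,310), the white mould at (433,281), the jar at (204,251), and the pink mould at (380,320) is a look-alike.

```bash
cat >> h.py <<'E'
def masks(im):
    h=cv2.cvtColor(im,cv2.COLOR_BGR2HSV);H,S,V=[h[...,i].astype(int) for i in range(3)]
    return dict(red=((H<6)|(H>174))&(S>170)&(V>70),green=(H>50)&(H<80)&(S>150)&(V>50),yellow=(H>18)&(H<34)&(S>130)&(V>80))
def blob(m):
    n,l,s,c=cv2.connectedComponentsWithStats(m.astype(np.uint8),connectivity=8)
    return l==1+np.argmax(s[1:,4])
E
python3 - <<'E'
from h import *
for n in("scene","top"):
    z=np.load(n+"0.npz");im,W=z["im"],z["W"]
    for k,m in masks(im).items():
        m=blob(m);v,u=np.nonzero(m);p=W[m];p=p[~np.isnan(p[:,0])]
        med=np.median(p,0);p=p[np.abs(p-med).max(1)<.25]
        print(n,k,m.sum(),(u.min(),u.max(),v.min(),v.max()),u.mean().round(1),v.mean().round(1),np.median(p,0).round(4),p.min(0).round(3),p.max(0).round(3))
        if k=="yellow":
            i=[np.argmin(u),np.argmax(u)]
            print(" ends",[(u[j],v[j],W[v[j],u[j]].round(3)) for j in i]); a=np.polyfit(p[:,1],p[:,0],1);print(" yaw",np.degrees(np.arctan(-a[0])),"x at y",a)
# rails & objects in top
z=np.load("top0.npz");W=z["W"]
for nm,(u,v) in dict(railLbot=(262,272),railLtop=(214,125),railRbot=(427,240),railRtop=(421,85),postL=(208,106),postR=(419,63),bottle=(265,310),mould=(446,270),mould2=(420,292),jar=(202,250),pink=(368,308)).items(): print(nm,np.nanmedian(W[v-1:v+2,u-1:u+2].reshape(-1,3),0).round(3))
a=cv2.resize(cv2.imread("pics/scene0.png")[190:350,220:430],None,fx=3.5,fy=3.5,interpolation=2);cv2.imwrite("pics/crop.png",a)
E
```

```text
scene red 38 (np.int64(330), np.int64(339), np.int64(264), np.int64(276)) 334.3 270.3 [0.5231 0.1664 0.1548] [0.518 0.147 0.148] [0.528 0.18  0.159]
scene green 91 (np.int64(318), np.int64(328), np.int64(275), np.int64(291)) 323.1 282.3 [0.567  0.2204 0.2069] [0.557 0.2   0.189] [0.578 0.227 0.214]
scene yellow 51 (np.int64(293), np.int64(321), np.int64(186), np.int64(219)) 306.4 201.3 [ 0.5051 -0.0651  0.1304] [ 0.493 -0.12   0.121] [0.52  0.005 0.135]
 ends [(np.int64(293), np.int64(186), array([ 0.519, -0.12 ,  0.127])), (np.int64(321), np.int64(219), array([0.493, 0.005, 0.132]))]
 yaw 11.482931800051187 x at y [-0.20314209  0.49400223]
top red 29 (np.int64(253), np.int64(267), np.int64(239), np.int64(242)) 260.2 240.6 [0.5225 0.1589 0.1572] [0.52  0.144 0.152] [0.527 0.174 0.161]
top green 52 (np.int64(230), np.int64(241), np.int64(214), np.int64(221)) 234.9 217.9 [0.5643 0.2067 0.2078] [0.558 0.194 0.199] [0.574 0.218 0.216]
top yellow 322 (np.int64(276), np.int64(408), np.int64(240), np.int64(268)) 342.1 254.2 [ 0.4985 -0.0176  0.1293] [ 0.466 -0.166  0.122] [0.532 0.125 0.137]
 ends [(np.int64(276), np.int64(267), array([0.468, 0.125, 0.132])), (np.int64(408), np.int64(240), array([ 0.532, -0.165,  0.132]))]
 yaw 11.932095771024846 x at y [-0.21131818  0.49419402]
railLbot [0.459 0.162 0.087]
railLtop [0.716 0.226 0.352]
railRbot [ 0.537 -0.215  0.086]
railRtop [ 0.796 -0.158  0.351]
postL [0.742 0.232 0.379]
postR [ 0.825 -0.149  0.38 ]
bottle [0.373 0.151 0.102]
mould [ 0.469 -0.258  0.086]
mould2 [ 0.419 -0.198  0.085]
jar [0.508 0.302 0.087]
pink [ 0.381 -0.082  0.075]
```

View pics/crop.png

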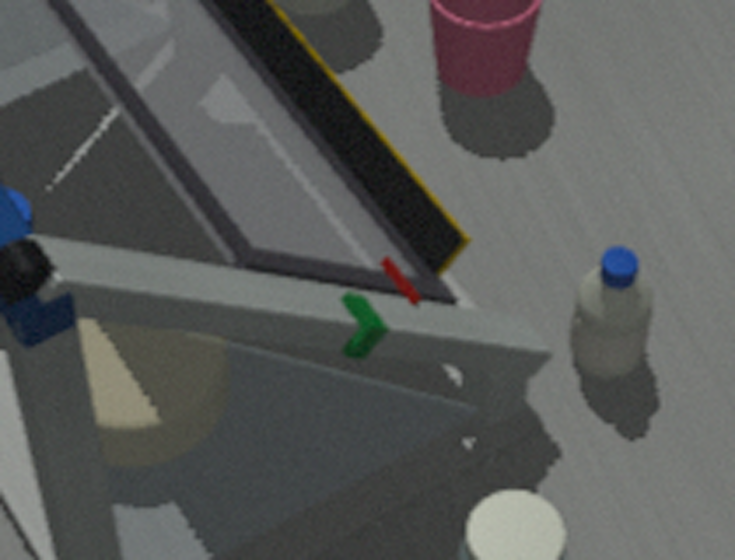

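The crop confirms the layout: red pointer at scene pixel (335,270), green mark at (324,283), yellow-bottomed lip with free air in front. Both cameras agree on the slope coordinate of the pointer (0.496), and the lip edge is about 67 mm below it as stated. The pointer has about 72–74 mm to go. I'll push with shut fingers at right angles to the window.

```bash
cat >> h.py <<'E'
from scipy.spatial.transform import Rotation as Ro
a=np.radians(12.2);c,s_=np.cos(a),np.sin(a);q=2**-.5
D=np.array([c*q,s_*q,q]);N=np.array([-c*q,-s_*q,q]);Y=np.array([-s_,c,0])
RT=np.c_[-D,Y,-N]
def pos(s,n,t): return s*D+n*N+t*Y
def plan(P,n,R=RT):
    st=read_state();p=np.array(st["ee_pos"]);R0=Ro.from_euler("xyz",st["eef_rot"],degrees=True)
    w=(R0.inv()*Ro.from_matrix(R)).as_rotvec()/n;dp=(P-p)/n
    print("turn",np.degrees(np.linalg.norm(w)),"step mm",1e3*np.linalg.norm(dp))
    for i in range(n):
        Ri=R0*Ro.from_rotvec(w*i); print(w.round(4),(Ri.inv().apply(dp)*100).round(2))
E
python3 -c "
from h import *
P=pos(.3985,-.12,-.065);print(P);plan(P,15)"
```

```text
[0.37209086 0.01394701 0.19692924]
turn 3.5583866877336776 step mm 34.36831575102989
[-0.0136 -0.0512 -0.0324] [-2.34 -2.51  0.23]
[-0.0136 -0.0512 -0.0324] [-2.25 -2.58  0.31]
[-0.0136 -0.0512 -0.0324] [-2.14 -2.66  0.39]
[-0.0136 -0.0512 -0.0324] [-2.03 -2.73  0.46]
[-0.0136 -0.0512 -0.0324] [-1.92 -2.8   0.52]
[-0.0136 -0.0512 -0.0324] [-1.8  -2.87  0.58]
[-0.0136 -0.0512 -0.0324] [-1.67 -2.94  0.63]
[-0.0136 -0.0512 -0.0324] [-1.54 -3.    0.67]
[-0.0136 -0.0512 -0.0324] [-1.41 -3.05  0.71]
[-0.0136 -0.0512 -0.0324] [-1.27 -3.11  0.73]
[-0.0136 -0.0512 -0.0324] [-1.13 -3.16  0.75]
[-0.0136 -0.0512 -0.0324] [-0.99 -3.2   0.76]
[-0.0136 -0.0512 -0.0324] [-0.85 -3.24  0.77]
[-0.0136 -0.0512 -0.0324] [-0.7  -3.28  0.76]
[-0.0136 -0.0512 -0.0324] [-0.56 -3.31  0.75]
```

>>> apply_moves(
  targets=[-0.0136, -0.0512, -0.0324, -2.3, -2.5, 0.2, 0, -0.0136, -0.0512, -0.0324, -2.2, -2.6, 0.3, 0, -0.0136, -0.0512, -0.0324, -2.1, -2.7, 0.4, 0, -0.0136, -0.0512, -0.0324, -2.0, -2.7, 0.5, 0, -0.0136, -0.0512, -0.0324, -1.9, -2.8, 0.5, 0],
  force=40,
)

```text
t: 0.6
ee_pos: [0.2213, 0.322, 0.2193]
eef_rot: [177.3, 15.0, 171.9]
contact_force: [-0.1, 0.3, -0.5]
grip_width: 0.0122
finger_force: 0.0
```

>>> apply_moves(
  targets=[-0.0136, -0.0512, -0.0324, -1.8, -2.9, 0.6, 0, -0.0136, -0.0512, -0.0324, -1.7, -2.9, 0.6, 0, -0.0136, -0.0512, -0.0324, -1.5, -3.0, 0.7, 0, -0.0136, -0.0512, -0.0324, -1.4, -3.1, 0.7, 0, -0.0136, -0.0512, -0.0324, -1.3, -3.1, 0.7, 0],
)

```text
t: 1.1
ee_pos: [0.2955, 0.1676, 0.208]
eef_rot: [177.0, 30.2, -178.9]
contact_force: [0.2, -0.4, -0.3]
grip_width: 0.0003
finger_force: 0.0
```

```bash
python3 -c "
from h import *
s=read_state();print(s['t'],s['qpos'],s['ee_pos'],s['contact_force'],s['grip_width']);plan(pos(.3985,-.12,-.065),5)"
```

```text
1.1 [ 45.97797661 -24.67587994 -44.73352006  45.44806934 -18.44372546
  39.97656643] [0.29553107 0.16762595 0.20796726] [ 0.15856887 -0.3816485  -0.30722037] 0.0002675170388152041
turn 3.5174564191817046 step mm 34.40956554211487
[-0.0131 -0.0507 -0.032 ] [-1.16 -3.15  0.76]
[-0.0131 -0.0507 -0.032 ] [-1.02 -3.19  0.78]
[-0.0131 -0.0507 -0.032 ] [-0.88 -3.23  0.78]
[-0.0131 -0.0507 -0.032 ] [-0.73 -3.27  0.78]
[-0.0131 -0.0507 -0.032 ] [-0.59 -3.3   0.77]
```

>>> apply_moves(
  targets=[-0.0131, -0.0507, -0.032, -1.2, -3.1, 0.8, 0, -0.0131, -0.0507, -0.032, -1.0, -3.2, 0.8, 0, -0.0131, -0.0507, -0.032, -0.9, -3.2, 0.8, 0, -0.0131, -0.0507, -0.032, -0.7, -3.3, 0.8, 0, -0.0131, -0.0507, -0.032, -0.6, -3.3, 0.8, 0],
)

```text
t: 1.6
ee_pos: [0.3669, 0.0265, 0.1962]
eef_rot: [179.3, 43.8, -169.0]
contact_force: [0.4, 0.7, -0.1]
grip_width: 0.0002
finger_force: 0.0
```

```bash
python3 -c "
from h import *
s=read_state();print(s['t'],s['qpos'],s['ee_pos'],s['contact_force']);plan(pos(.3985,-.2005,-.065),5)"
```

```text
1.6 [ -6.06736178 -31.58682676 -58.64746949  20.54936274  12.39932413
 -12.5114439 ] [0.3669331  0.02653335 0.19618603] [ 0.3939402   0.68916036 -0.14387322]
turn 0.292686636679403 step mm 16.555756883633027
[-0.0005 -0.0041 -0.003 ] [-0.08 -0.26  1.63]
[-0.0005 -0.0041 -0.003 ] [-0.07 -0.26  1.63]
[-0.0005 -0.0041 -0.003 ] [-0.07 -0.26  1.63]
[-0.0005 -0.0041 -0.003 ] [-0.06 -0.27  1.63]
[-0.0005 -0.0041 -0.003 ] [-0.05 -0.27  1.63]
```

>>> apply_moves(
  targets=[0, 0, 0, 0, 0, 1.6, 0, 0, 0, 0, 0, 0, 1.6, 0, 0, 0, 0, 0, 0, 1.6, 0, 0, 0, 0, 0, 0, 1.6, 0, 0, 0, 0, 0, 0, 1.6, 0],
)

```text
t: 2.1
ee_pos: [0.4211, 0.0386, 0.137]
eef_rot: [179.2, 43.5, -169.3]
contact_force: [-11.0, -0.2, -8.1]
grip_width: -0.0002
finger_force: 0.0
```

>>> apply_moves(
  targets=[0, 0, 0, 0, 0, 0, 0, 0, 0, 0, 0, 0, 0, 0, 0, 0, 0, 0, 0, 0, 0],
)

```text
t: 2.4
ee_pos: [0.4205, 0.039, 0.1378]
eef_rot: [179.2, 43.5, -169.2]
contact_force: [0.2, -0.5, 0.9]
grip_width: -0.0001
finger_force: 0.0
```

```bash
python3 -c "
from h import *
s=read_state();print(s['t'],s['qpos'],s['ee_pos'],s['contact_force'])
p=np.array(s['ee_pos']);print('snt',p@D,p@N,p@Y);plan(pos(.3985,-.2755,-.065),5)
im,d,W=look('scene');cv2.imwrite('pics/s1.png',cv2.resize(im[150:350,220:470],None,fx=3,fy=3,interpolation=2))
for k,m in masks(im).items():
    if m.sum(): v,u=np.nonzero(m);w=W[m];print(k,m.sum(),np.nanmedian(w@D),np.nanmedian(w@N))"
```

```text
2.4 [ -1.21210299 -13.94713599 -62.3285502   -1.16633866   9.07472544
  -8.79132089] [0.42047186 0.038983   0.13782123] [ 0.2347857  -0.5022492   0.91246841]
snt 0.39388335549134923 -0.198974699410303 -0.05075352810177398
turn 0.35343979791327573 step mm 15.595380083101139
[-0.0005 -0.005  -0.0035] [-0.14 -0.28  1.53]
[-0.0005 -0.005  -0.0035] [-0.13 -0.28  1.53]
[-0.0005 -0.005  -0.0035] [-0.12 -0.28  1.53]
[-0.0005 -0.005  -0.0035] [-0.11 -0.28  1.53]
[-0.0005 -0.005  -0.0035] [-0.1  -0.28  1.53]
red 38 0.4962312009152161 -0.27631993218262657
green 100 0.5700249971969277 -0.2772524123318271
yellow 135 0.4334605032538212 -0.2493790474021955
```

View pics/s1.png

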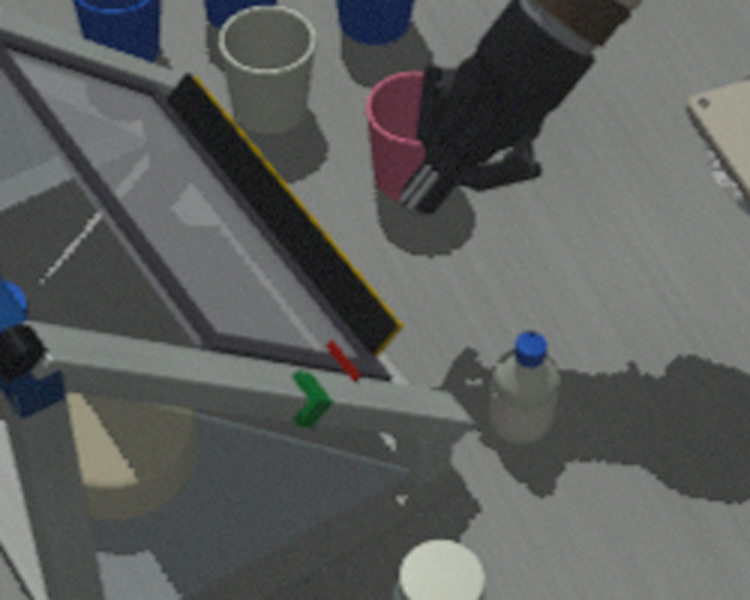

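The hand is in front of the lip at crop (425,190), clear of the bottle and the white mould, and the sash hasn't moved. Joint 3 is right at its limit, so I'll step forward carefully; going forward should unfold it.

>>> apply_moves(
  targets=[0, 0, 0, -0.2, 0, 1.0, 0, 0, 0, 0, -0.2, 0, 1.0, 0, 0, 0, 0, 0, 0, 0, 0],
)

```text
t: 2.75
ee_pos: [0.4378, 0.0425, 0.1264]
eef_rot: [179.2, 43.6, -169.2]
contact_force: [-0.5, 0.5, 0.4]
grip_width: -0.0001
finger_force: 0.0
```

```bash
python3 -c "
from h import *
s=read_state();print(s['t'],s['qpos'],s['ee_pos'],s['contact_force'])
p=np.array(s['ee_pos']);print('snt',p@D,p@N,p@Y);plan(pos(.398,-.2755,-.05),4)"
```

```text
2.75 [ -0.27115207  -9.17294612 -62.07614497  -5.86061928   8.43963218
  -8.10636645] [0.43777505 0.04247259 0.12643117] [-0.48431118  0.48152268  0.4064523 ]
snt 0.3983096951790199 -0.21950901716895216 -0.05099934281387897
turn 0.4252649123412617 step mm 14.000189185217863
[-0.0006 -0.006  -0.0043] [-0.03  0.03  1.4 ]
[-0.0006 -0.006  -0.0043] [-0.02  0.03  1.4 ]
[-0.0006 -0.006  -0.0043] [-0.01  0.03  1.4 ]
[-0.0006 -0.006  -0.0043] [-0.    0.03  1.4 ]
```

>>> apply_moves(
  targets=[0, -0.006, -0.004, 0, 0, 1.4, 0, 0, -0.006, -0.004, 0, 0, 1.4, 0, 0, -0.006, -0.004, 0, 0, 1.3, 0, 0, -0.006, -0.004, 0, 0, 1.3, 0, 0, 0, 0, 0, 0, 0, 0],
)

```text
t: 3.25
ee_pos: [0.4776, 0.0501, 0.0898]
eef_rot: [180.0, 44.6, -167.9]
contact_force: [-0.3, 0.7, -0.1]
grip_width: -0.0001
finger_force: 0.0
```

```bash
python3 -c "
from h import *
s=read_state();print(s['t'],s['qpos'],s['ee_pos'],s['contact_force'])
p=np.array(s['ee_pos']);print('snt',p@D,p@N,p@Y)
im,d,W=look('scene');cv2.imwrite('pics/s2.png',cv2.resize(im[150:350,220:470],None,fx=3,fy=3,interpolation=2))"
```

```text
3.25 [  1.15661419   3.72822038 -62.25075338 -20.04841511   7.65673124
  -7.81968411] [0.47760504 0.0500885  0.08976217] [-0.28242404  0.68206224 -0.08441216]
snt 0.4010468284943593 -0.27410395154574213 -0.051972494056757336
```

View pics/s2.png

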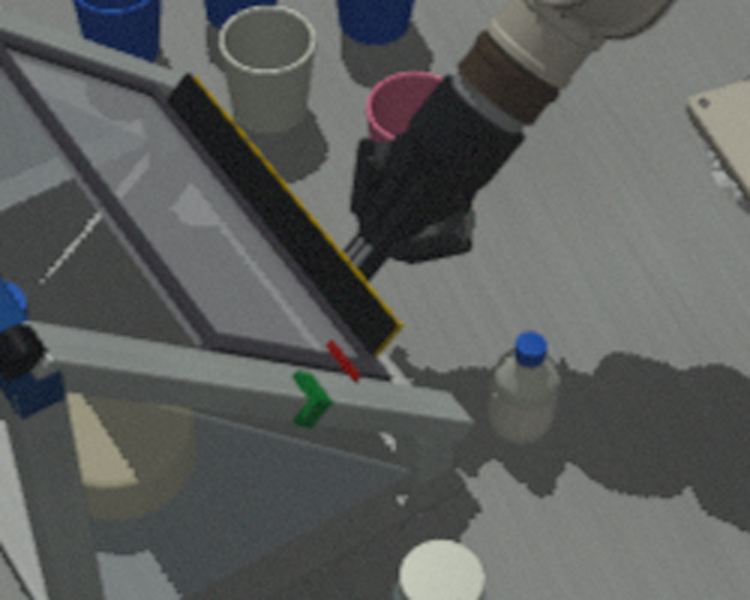

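The fingertips are now beneath the lip at crop (360,260), with the body well clear and the pointer unmoved. I'll push up-slope (tool -x) gently.

>>> apply_moves(
  targets=[0, 0, 0, -0.4, 0, 0, 0, 0, 0, 0, -0.4, 0, 0, 0, 0, 0, 0, -0.4, 0, 0, 0, 0, 0, 0, -0.4, 0, 0, 0, 0, 0, 0, -0.3, 0, 0, 0],
)

```text
t: 3.8
ee_pos: [0.4901, 0.0527, 0.1033]
eef_rot: [-180.0, 44.6, -168.0]
contact_force: [-3.0, -1.3, -0.5]
grip_width: -0.0002
finger_force: 1.3
```

>>> apply_moves(
  targets=[0, 0, 0, -0.3, 0, 0, 0, 0, 0, 0, -0.3, 0, 0, 0, 0, 0, 0, -0.3, 0, 0, 0, 0, 0, 0, -0.3, 0, 0, 0, 0, 0, 0, -0.3, 0, 0, 0],
)

```text
t: 4.3
ee_pos: [0.5014, 0.0552, 0.1142]
eef_rot: [180.0, 44.6, -167.9]
contact_force: [-2.6, -0.4, 0.7]
grip_width: -0.0002
finger_force: 1.4
```

```bash
cat >> h.py <<'E'
def status():
    s=read_state();p=np.array(s['ee_pos']);F=np.array(s['contact_force'])
    print('t',s['t'],'q',np.round(s['qpos'],1),'snt',p@D,p@N,p@Y,'Fd,Fn',F@D,F@N)
    for n in("scene","top"):
        im,d,W=look(n)
        for k,m in masks(im).items():
            if k!="yellow" and m.sum()>5: w=W[m];print(n,k,m.sum(),np.nanmedian(w@D),np.nanpercentile(w@D,[5,95]),np.nanmedian(w@N))
E
python3 -c "
from h import *
status()"
```

```text
t 4.3 q [  2.1   1.5 -57.4 -13.1   7.   -7.2] snt 0.4354733864352476 -0.2740324568993526 -0.0520258673776692 Fd,Fn -1.3795112890166694 2.3138279633508256
scene red 39 0.5153653058815965 [0.51310316 0.51888939] -0.276089440904133
scene green 98 0.5698053436514255 [0.56196097 0.57313983] -0.276941753635928
top red 31 0.5173628771350426 [0.51581882 0.52008376] -0.27537959302212495
top green 51 0.5680275791051393 [0.5605942  0.57354403] -0.27453560261934296
```

Contact found, the sash is moving (pointer 0.496 → 0.516), and the force is about 3 N. About 52 mm remain, so I'll push 43 mm and then re-measure.

>>> apply_moves(
  targets=[0, 0, 0, -0.4, 0, 0, 0, 0, 0, 0, -0.5, 0, 0, 0, 0, 0, 0, -0.5, 0, 0, 0, 0, 0, 0, -0.5, 0, 0, 0, 0, 0, 0, -0.5, 0, 0, 0],
)

```text
t: 4.9
ee_pos: [0.5184, 0.0588, 0.1315]
eef_rot: [-180.0, 44.7, -167.9]
contact_force: [-3.2, -0.6, -0.0]
grip_width: -0.0003
finger_force: 1.4
```

>>> apply_moves(
  targets=[0, 0, 0, -0.5, 0, 0, 0, 0, 0, 0, -0.5, 0, 0, 0, 0, 0, 0, -0.5, 0, 0, 0, 0, 0, 0, -0.3, 0, 0, 0, 0, 0, 0, -0.1, 0, 0, 0],
)

```text
t: 5.4
ee_pos: [0.5319, 0.0616, 0.1451]
eef_rot: [-180.0, 44.7, -167.9]
contact_force: [-2.3, 0.5, -0.9]
grip_width: 0.0005
finger_force: 1.2
```

```bash
python3 -c "
from h import *
status()
A=[]
for n,(v0,v1,u0,u1) in dict(scene=(240,310,280,350),top=(185,255,210,280)).items():
    im,_,_=look(n);A.append(cv2.resize(im[v0:v1,u0:u1],(390,390),interpolation=2))
cv2.imwrite('pics/m1.png',np.hstack(A))"
```

```text
t 5.4 q [  3.    0.2 -51.2  -5.8   6.4  -6.5] snt 0.47938886184695356 -0.2742382063880621 -0.05217309975207596 Fd,Fn -2.138277938995784 0.8763967782895049
scene red 38 0.5594934062089394 [0.55686246 0.56196441] -0.27641981467132226
scene green 91 0.5698439642792433 [0.56155254 0.57367905] -0.27641519420561605
top red 28 0.5610774593082849 [0.557959   0.56285555] -0.27376367635529136
top green 45 0.5685817323396823 [0.56112687 0.5742847 ] -0.27393102840615546
```

View pics/m1.png

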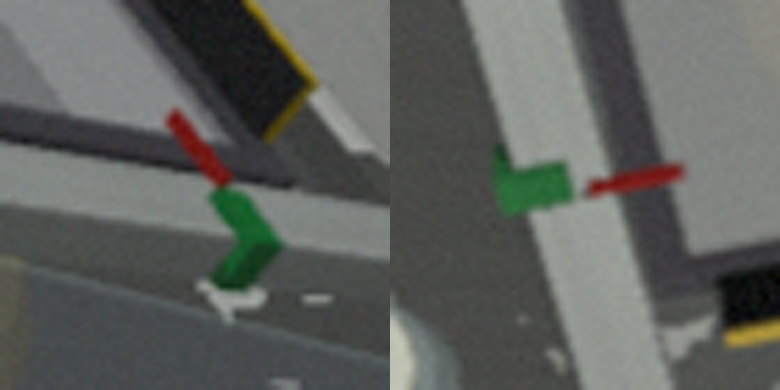

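The left half (scene) shows the red pointer ending at (225,182), just at the green mark's lower edge (225,190). The right half (top) shows the pointer's line at (590,188), slightly down-slope of the mark's middle (535,188). About 6–7 mm more is needed.

>>> apply_moves(
  targets=[0, 0, 0, -0.2, 0, 0, 0, 0, 0, 0, -0.2, 0, 0, 0, 0, 0, 0, -0.2, 0, 0, 0, 0, 0, 0, -0.1, 0, 0, 0, 0, 0, 0, 0, 0, 0, 0],
)

```text
t: 6.1
ee_pos: [0.5364, 0.0626, 0.1495]
eef_rot: [-180.0, 44.7, -167.9]
contact_force: [-2.1, -0.3, -1.1]
grip_width: -0.0
finger_force: 1.0
```

```bash
python3 -c "
from h import *
status()
# ray-plane at n=-.275: subpixel extents of mark and pointer along slope, upsampled 
for n in('scene','top'):
    im,_,_=look(n);c=get_calibration(n);f=240/np.tan(np.radians(c['vertical_fov']/2));R=np.array(c['R']);o=-R.T@np.array(c['t'])
    big=cv2.resize(im,None,fx=4,fy=4,interpolation=cv2.INTER_CUBIC)
    for k,m in masks(big).items():
        if k=='yellow':continue
        v,u=np.nonzero(blob(m));u=(u+.5)/4-.5;v=(v+.5)/4-.5
        r=np.c_[(u-c['cx'])/f,(v-c['cy'])/f,np.ones(len(u))]@R
        X=o+r*((-.275-o@N)/(r@N))[:,None];s,t=X@D,X@Y
        print(n,k,'t range',t.min().round(4),t.max().round(4))
        for lo in np.arange(t.min(),t.max(),.005):
            b=(t>=lo)&(t<lo+.005); print('   t%.3f s %.4f..%.4f mid %.4f'%(lo,s[b].min(),s[b].max(),(s[b].min()+s[b].max())/2))
"
```

```text
t 6.1 q [  3.1   0.1 -50.2  -4.7   6.3  -6.4] snt 0.4857812409520944 -0.27430078771022426 -0.05219895439962756 Fd,Fn -2.228309057445464 0.700174834412514
scene red 39 0.5664709134862113 [0.56399013 0.56910527] -0.27607092865395805
scene green 95 0.5697755234246104 [0.56158959 0.57353446] -0.2770694297397308
top red 29 0.5669937620015303 [0.56312335 0.5690107 ] -0.2749892014594368
top green 49 0.5679827182540074 [0.56108823 0.57292072] -0.2736367934529633
scene red t range 0.0326 0.0704
   t0.033 s 0.5637..0.5728 mid 0.5683
   t0.038 s 0.5631..0.5751 mid 0.5691
   t0.043 s 0.5632..0.5759 mid 0.5695
   t0.048 s 0.5615..0.5759 mid 0.5687
   t0.053 s 0.5614..0.5759 mid 0.5687
   t0.058 s 0.5613..0.5766 mid 0.5690
   t0.063 s 0.5617..0.5764 mid 0.5691
   t0.068 s 0.5689..0.5747 mid 0.5718
scene green t range 0.0726 0.1257
   t0.073 s 0.5568..0.5769 mid 0.5668
   t0.078 s 0.5569..0.5791 mid 0.5680
   t0.083 s 0.5573..0.5796 mid 0.5684
   t0.088 s 0.5570..0.5799 mid 0.5685
   t0.093 s 0.5573..0.5802 mid 0.5687
   t0.098 s 0.5596..0.5833 mid 0.5714
   t0.103 s 0.5660..0.5912 mid 0.5786
   t0.108 s 0.5778..0.5997 mid 0.5887
   t0.113 s 0.5818..0.6078 mid 0.5948
   t0.118 s 0.5914..0.6151 mid 0.6033
   t0.123 s 0.5997..0.6158 mid 0.6077
top red t range 0.0281 0.0605
   t0.028 s 0.5642..0.5690 mid 0.5666
   t0.033 s 0.5638..0.5695 mid 0.5666
   t0.038 s 0.5635..0.5697 mid 0.5666
   t0.043 s 0.5634..0.5699 mid 0.5667
   t0.048 s 0.5641..0.5694 mid 0.5667
   t0.053 s 0.5653..0.5688 mid 0.5670
   t0.058 s 0.5655..0.5681 mid 0.5668
top green t range 0.0706 0.0938
   t0.071 s 0.5593..0.5726 mid 0.5660
   t0.076 s 0.5594..0.5728 mid 0.5661
   t0.081 s 0.5597..0.5728 mid 0.5662
   t0.086 s 0.5591..0.5822 mid 0.5706
   t0.091 s 0.5591..0.5825 mid 0.5708
```

The pointer and mark middles agree within about 1 mm in both cameras. I'll back off down-slope, then out.

>>> apply_moves(
  targets=[0, 0, 0, 0.4, 0, 0, 0, 0, 0, 0, 0.6, 0, 0, 0, 0, 0, 0, 0.6, 0, 0, 0, 0, 0, 0, 0, 0, -1.5, 0, 0, 0, 0, 0, 0, -2.0, 0],
)

```text
t: 6.8
ee_pos: [0.4998, 0.055, 0.1616]
eef_rot: [180.0, 44.5, -167.9]
contact_force: [0.9, -0.9, 0.8]
grip_width: 0.0
finger_force: 0.0
```

>>> apply_moves(
  targets=[0, 0, 0, 0, 0, -2, 0, 0, 0, 0, 0, 0, -1.5, 0, 0, 0, 0, 0, 0, 0, 0, 0, 0, 0, 0, 0, 0, 0],
)

```text
t: 7.2
ee_pos: [0.4771, 0.0498, 0.1881]
eef_rot: [-180.0, 44.7, -167.9]
contact_force: [-0.3, -1.0, 0.8]
grip_width: -0.0003
finger_force: 0.0
```

```bash
python3 -c "
from h import *
status()
im,_,_=look('scene');cv2.imwrite('pics/end.png',im)"
```

```text
t 7.2 q [  1.1 -12.5 -52.6   5.7   7.7  -7.8] snt 0.47016340378680843 -0.2041843855946307 -0.052133279140641184 Fd,Fn 0.2061368460287526 0.8673567684511451
scene red 37 0.5665972593458846 [0.56411743 0.56871582] -0.2759954505113269
scene green 94 0.5693147099158044 [0.56161681 0.57362   ] -0.27645205619360785
top red 27 0.5671848212907977 [0.56455328 0.56917691] -0.27456803837886273
top green 55 0.568390629092555 [0.56119271 0.57313379] -0.2740629878576735
```

View pics/end.png

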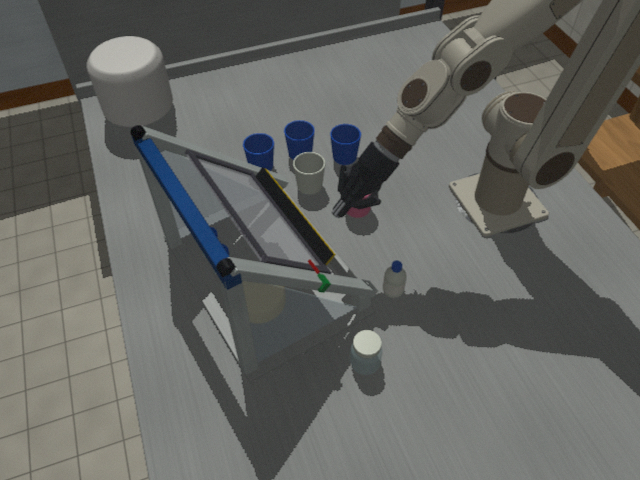

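The pointer at (315,267) lines up with the green mark at (324,282). The hand is free in the air, and the mould, jar and bottle haven't moved.

```bash
python3 -c "
from bench import finish_job
print(finish_job())"
```

```text
the job is handed in; nothing more can be done
None
```

I pushed the sash up about 71 mm until the red pointer sat within about 1 mm of the green mark's middle, by my camera measurement. I then backed the hand clear into free air and handed the job in at about 7 s of the 42 s allowed; no verdict was returned.

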